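# Slide the clip tray past the rail's spring catch

### The arm

A 6-joint arm with a two-finger parallel gripper is mounted at the origin on the work surface. World frame = base frame: x ahead of the robot, y to its left, z up, the work surface at z = 0. Lengths are in m, angles in rad, forces in N, time in s.
With the tool pointing down it reaches from about 0.3 to 0.75 m from the base axis. Payload 8.5 kg.
Tool frame: the origin (TCP) lies midway between the tips of the shut fingers; the grasp point (between the pads) lies 19 mm behind it (robot.hold_point_z is the distance from the TCP to the grasp point, in m); z points along the fingers, y is the line along which they close (so a half turn about z gives the same grasp; the last joint's range is limited). The gripper opens to 88 mm and grips with 3 to 60 N. Pads are 18 mm wide; open, the fingers measure 123 mm over their backs; the gripper's body (75 mm by 187 mm) begins 45 mm behind the grasp point.
Start: joints at [1.069, 0.381, 1.297, -0, 1.464, -0.215], TCP at [0.156, 0.528, 0.239] pointing down, gripper open.
Joint ranges: [-3.11, 3.11], [-0.89, 2.33], [0.22, 2.48], [-1.42, 4.56], [0.17, 2.85], [-2.88, 2.88]. Speed limits (rad/s): [2.39, 2.39, 3.14, 3.14, 3.14, 3.14].

### API

Orientations are given as a rotation vector (axis times angle).
In Python, from workcell import sensors, optics, workorder, robot gives the robot as it stands. The module is installed in compiled form; this text tells all that it offers.
- The arm moves only by the tool carry_out, never from a script. Its argument "commands" is a list of rows, each a list of 3 entries, a list of its own where there are three numbers: the shift along the tool's x, y, z in cm, then the turn about the tool's z in rad, then the closure, from 0 (fully open) to 1 (shut). A call has 1 to 20 rows; each row is the pose to reach, as a shift and turn from the pose commanded when the call began, along the tool's axes at that moment; what a row does not reach only later rows make up. A row lasts 1/10 s, in which the tool goes at most 50 mm and 8.59 degrees, less where a joint would pass 70% of its speed; a pose out of reach is approached as far as the arm can. A call with a gripper value outside its range is refused whole. The fingers move at their own pace and stop on an object; "grip_force" is the grip in N (left out, the last holds). Time passes only in rows, so rows that repeat a pose let the fingers close. It gives the time, the measured TCP pose, the force, the opening and the grip force at its end, in the units of the state.
- sensors.get_state(): the state, without advancing time (a new reading comes with each control period).
- optics.read_camera(name): name is "scene" or "top"; returns a dict with "pixels" (420x560x3 uint8, red, green, blue), "fovy" (degrees; the focal length in pixels is half the picture's height over the tangent of half this angle, whatever the lens; pixels are square), "cx", "cy" (the principal point, pixels), "eye" and "rotation" of the camera in the world. Camera axes: x right, y down, z forward; pixel columns grow to the right and rows downward; lengths in m; the calibration is good to about 2 mm. A picture is of the moment at which its call begins. There is no depth.
- workorder.close_job(): hands the job in; it is judged then, once.
The state is a dict: "clock": time; "joint_pos": joint angles; "joint_velocities": joint speeds; "tau": joint torques, N m; "tcp_pos": TCP position; "ee_rot": TCP orientation; "contact_force": force on the tool from outside, world axes, zero at the start; "torque": the same for the moment, N m; "grip_width": opening from 0.0 (shut) to 1.0 (fully open); "grip_force": force on a finger pad.
Only numpy, scipy, OpenCV 4.12 (cv2) and the standard library are available. Lean on these libraries where they do the work, as an engineer would, in place of code of your own. Each camera call takes 0.05 s, during which the arm holds its last target. There are 200 camera calls.

### The job

The wooden clip tray runs in the aluminium rail on the desk, but two teeth on the rail's spring-loaded bar stand in its way. With a fingertip press the bar down behind the tray and, keeping it down, push the tray past the teeth until it is fully home against the end stop, then let go so that the catch springs up behind it. Only press and push: do not lift or tip the tray, and leave the other things on the desk where they are.

Things in the scene. Friction and masses are not known exactly. Their poses are not given: they have to be found in the camera images.
- rail: Aluminium rail fixed to the desk, 300 mm long (x), 122 wide (y). Origin on the desk under its centre; x points along it the way the tray must go, z up; positions below are in this frame. Two runner strips (top z = 22 mm, |y| 35 to 61) with guides on their outer edges (|y| 55 to 61, top z = 32) flank an open trough 70 mm wide that holds the spring bar and is closed at x = -144 mm by a wall up to z = 22.
- stop_face (a point): Foot of the end stop on the rail: a wall across the rail, its face at rail x = 137 mm, top at z = 42 mm. This point is on the face, mid-width, at runner height (z = 22 mm).
- catch (a joint): Spring catch: flat steel bar in the trough, rail x = -144 to 52 mm, 66 mm wide, which sinks straight down as a whole wherever it is pressed. Value: how far it is pressed, 0 (up) to 0.010 m (bottom). Its top is at z = 20 mm when up, 10 mm at the bottom. About 3 N starts it, 8 N bottoms it; it springs up when let go.
- teeth (a point): Midway between the bar's two teeth, on the bar's top (moves with the bar). The teeth, at rail x = 40 to 50 mm, |y| 25 to 33, stand 8 mm above the bar (z = 28 mm when up) and block the tray; pressed more than 6 mm (8 to 9 is comfortable) they pass under it. Between them a lane 50 mm wide is free, so a fingertip can follow the tray while staying on the bar.
- tray_mid (a point): Centre (half-way up) of the loose open wooden tray with small black clips in it: 80 mm along the rail, 106 across, 30 tall, 0.2 to 0.4 kg. It lies on the runners (underside z = 22 mm), 2 mm of play to each guide, axes as the rail's. Centre at the start: rail x = -36 to -6 mm, the bar bare behind it. Fully home: centre at x = 97 mm, rear face at x = 57, 7 mm clear of the teeth.
- highlighter: Yellow highlighter lying on the desk just beside the rail, 130 mm long, 19 mm thick; origin under its middle, x along it. Leave alone.
- sharpener: Round red pencil sharpener with twist cap, 36 mm across, 54 mm tall, standing beside the rail; origin under its centre. Leave alone.
- paperweight: Domed glass paperweight, 70 mm across, 45 mm tall, standing beside the rail; origin under its centre. Leave alone.
- eraser: White eraser 45 x 22 x 13 mm lying beside the rail; origin under its centre. Leave alone.
- pencil_cup: Aluminium pencil cup with pencils, 76 mm across, 165 mm tall with pencils, in the back row; origin under its centre. Leave alone.
- pen_block: Wooden block 60 x 120 x 55 mm with pens standing in it (145 mm tall in all), in the back row; origin under its centre. Leave alone.
- stapler: Stapler 130 x 36 x 45 mm in the back row; origin under its centre. Leave alone.
Things that resemble listed ones, but are neither listed nor needed, are in the scene too. What is meant by the part that bears tray_mid is not blue, green or yellow, and is the larger of those in its own colour.

How it is judged:
By the outcome, as a careful person would: the job done as asked, in the order asked, and still so for the second after the job is handed in, with the robot touching nothing.
It also fails if it takes over 40 s, if anything falls off the work surface, if the arm or the gripper's body presses on something with over 40 N, if the wrist force passes 120 N, or if a joint passes its speed limit or range.

## Working session

There is one attempt and no reset: what is moved stays moved. The work goes in short steps, Python scripts to look and compute and a tool call to move; the robot and the scene stay as the last step left them, time stands still between calls to the robot, and variables do not carry over. Pictures are saved under pics/ and viewed, at most 10 in all, crops included, and the job is handed in when it is done.

Besides the shell and the picture viewer there is one more tool, called as name(argument=value, ...), one argument or row to a line, values as JSON. carry_out: Moves the arm, as the interface text tells. Its arguments: {"type":"object","properties":{"commands":{"type":"array","items":{"type":"array"}},"grip_force":{"type":"number"}},"required":["commands"]}

```bash
mkdir -p pics; cat > h.py <<'E'
import numpy as np, cv2
from workcell import sensors, optics, workorder, robot
def ray(c,u,v):
    f=c["pixels"].shape[0]/2/np.tan(np.radians(c["fovy"])/2)
    return np.array(c["eye"]),np.array(c["rotation"])@np.array([(u-c["cx"])/f,(v-c["cy"])/f,1])
def onz(c,u,v,z):
    e,d=ray(c,u,v); return e+d*(z-e[2])/d[2]
E
python3 - <<'E'
from h import *
for n in("scene","top"):
    c=optics.read_camera(n); print(n,c["fovy"],c["cx"],c["cy"],c["eye"],np.round(c["rotation"],3).tolist(),[k for k in c])
    cv2.imwrite(f"pics/{n}0.png",cv2.resize(c["pixels"][:,:,::-1],(800,600),interpolation=cv2.INTER_CUBIC))
s=sensors.get_state();print(s)
E
```

```text
scene 50.57271201693246 281.48450357390215 210.08008837836613 [1.3741962  0.02805915 0.77716027] [-1.694, -1.759, 0.812] ['pixels', 'fovy', 'cx', 'cy', 'eye', 'rotation']
top 51.43828445562689 286.6346393814988 215.7864819382419 [0.42632605 0.00979318 0.98035553] [-2.119, 2.179, -0.148] ['pixels', 'fovy', 'cx', 'cy', 'eye', 'rotation']
{'clock': 0.1, 'joint_pos': array([ 1.06868380e+00,  3.81118958e-01,  1.29813934e+00,  1.96965077e-05,
        1.46361761e+00, -2.15270510e-01]), 'joint_velocities': array([-0.0013793 , -0.00253499, -0.0013056 , -0.00061988,  0.00083108,
        0.00190158]), 'tau': array([ 2.72634214e-03, -4.38652611e+01, -2.24912006e+01,  7.14101130e-02,
        3.42544704e-02, -5.30690568e-05]), 'tcp_pos': array([0.15546829, 0.52731102, 0.2382201 ]), 'ee_rot': array([-4.48963506e-01, -3.10887233e+00,  1.87636951e-03]), 'contact_force': array([-0.8925308 , -0.44099003, -0.74721213]), 'torque': array([-0.00849366, -0.07517424, -0.00863195]), 'grip_force': 0.0, 'grip_width': 0.9995813302767107}
```

View pics/top0.png

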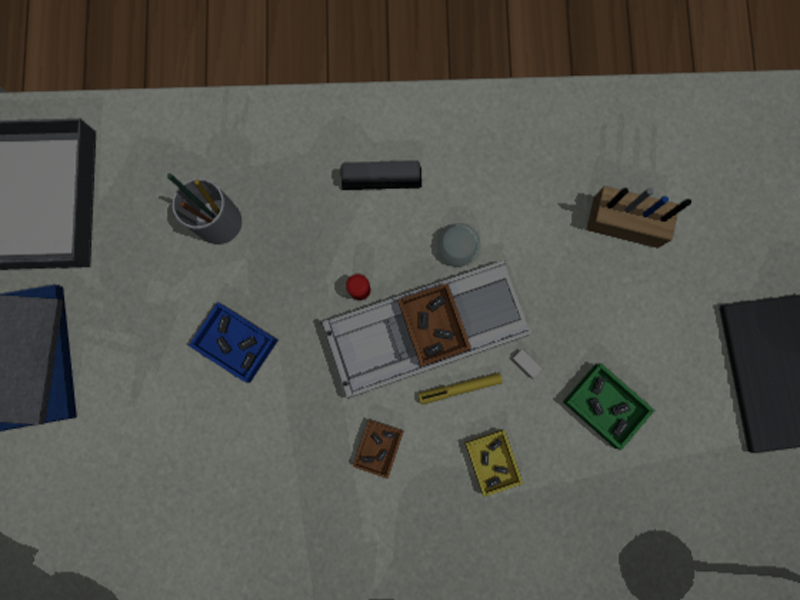

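View pics/scene0.png

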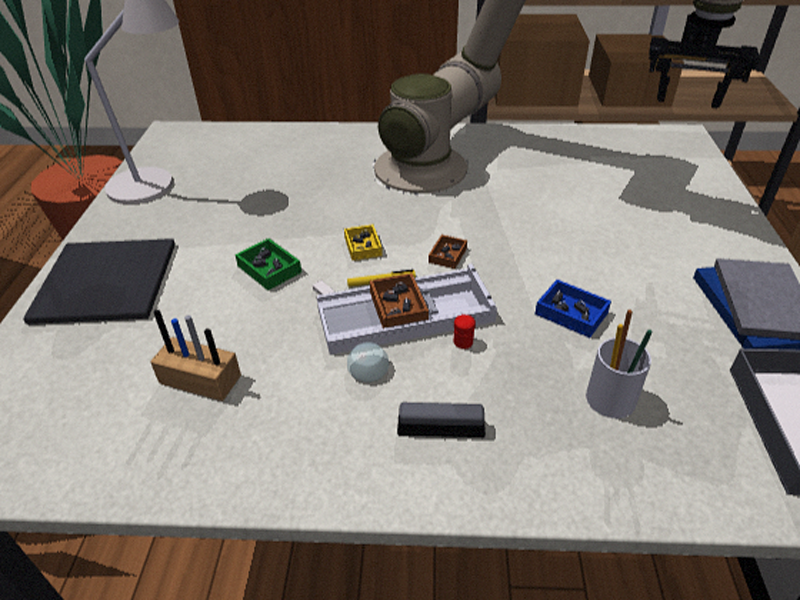

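The top picture shows the brown tray at (435,325) in the rail, which runs from (338,358) to (517,300). The bare bar is to the right at (490,305), and the end stop seems to be at the left end (335,355). The scene view agrees, with a raised wall at (485,290). I'll zoom in to get corners.

```bash
cat >> h.py <<'E'
from scipy.spatial.transform import Rotation as R
def cam(n):
    c=optics.read_camera(n); c["rotation"]=R.from_rotvec(c["rotation"]).as_matrix() if np.size(c["rotation"])==3 else np.array(c["rotation"]); return c
def brown(c):
    h=cv2.cvtColor(c["pixels"],cv2.COLOR_RGB2HSV); m=cv2.inRange(h,(3,90,30),(17,255,255))
    m=cv2.morphologyEx(m,cv2.MORPH_CLOSE,np.ones((5,5)))
    return m
E
python3 - <<'E'
from h import *
c=cam("top"); p=c["pixels"]
cv2.imwrite("pics/topz.png",cv2.resize(p[175:285,220:376][:,:,::-1],None,fx=5,fy=5,interpolation=cv2.INTER_CUBIC))
m=brown(c); m[:175]=0;m[260:]=0
cs,_=cv2.findContours(m,cv2.RETR_EXTERNAL,cv2.CHAIN_APPROX_NONE)
k=max(cs,key=cv2.contourArea); b=cv2.boxPoints(cv2.minAreaRect(k)); print(b)
q=np.array([onz(c,u,v,.052) for u,v in b]); print(q.round(4), q.mean(0).round(4), [np.linalg.norm(q[i]-q[i-1]).round(4) for i in range(4)])
c=cam("scene"); cv2.imwrite("pics/scz.png",cv2.resize(c["pixels"][180:260,210:360][:,:,::-1],None,fx=5,fy=5,interpolation=cv2.INTER_CUBIC))
E
```

```text
[[277.96625 209.40303]
 [313.14502 197.16695]
 [329.45532 244.05904]
 [294.27655 256.2951 ]]
[[ 0.5702  0.0273  0.052 ]
 [ 0.5948 -0.0494  0.052 ]
 [ 0.4924 -0.0805  0.052 ]
 [ 0.4686 -0.0048  0.052 ]] [ 0.5315 -0.0268  0.052 ] [np.float64(0.1066), np.float64(0.0806), np.float64(0.107), np.float64(0.0794)]
```

View pics/topz.png

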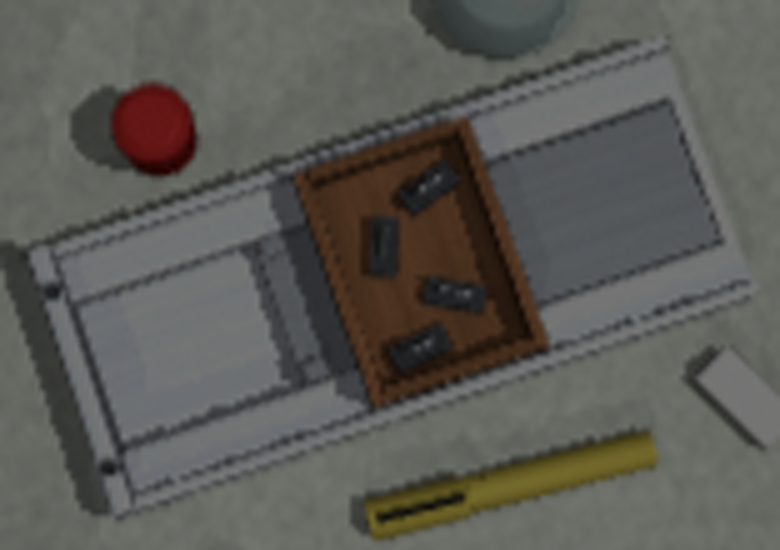

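View pics/scz.png

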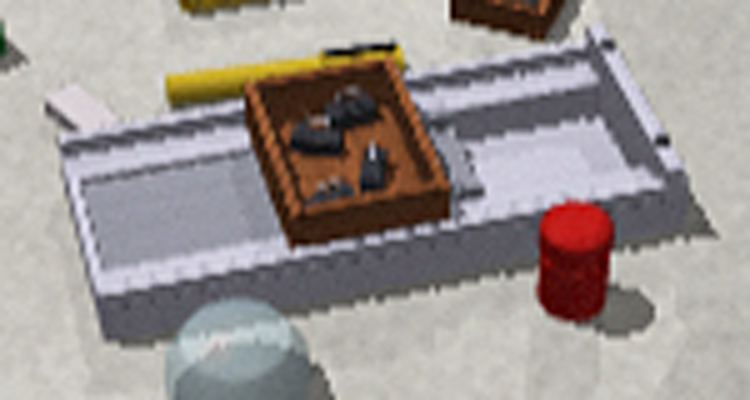

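The zoomed views confirm it. The stop wall with its two screws is at the left in the top view, and the teeth show at crop (265-300,245-370). The bare bar is at right, around crop (620,200). Now I'll work out the rail frame and the plan.

```bash
python3 - <<'E'
from h import *
c=cam("top"); P=lambda x,y,z: onz(c,220+(x+.5)/5-.5,175+(y+.5)/5-.5,z)
A,B=P(28,247,.042),P(118,517,.042)   # stop outer corners
C,D=P(665,40,.032),P(752,292,.032)   # far end guide corners
for n,v in zip("ABCD",(A,B,C,D)): print(n,v.round(4))
print(np.linalg.norm(A-B),np.linalg.norm(C-D),np.linalg.norm((A+B-C-D)[:2]/2))
d=((A+B)-(C+D))[:2]; d/=np.linalg.norm(d); o=(A+B+C+D)[:2]/4
# bar trough corners near wall end, bar top z=.02..022
E_,F=P(672,100,.022),P(722,240,.022)
G,H=P(75,303,.022),P(122,446,.022)
n=np.array([d[1],-d[0]])
n=-n
for v in (E_,F,G,H): print("trough",(v[:2]-o)@d,(v[:2]-o)@n)
t=np.array([.5315,-.0268])
print("o",o,"yaw",np.degrees(np.arctan2(d[1],d[0])),"tray",(t-o)@d,(t-o)@n)
s=sensors.get_state(); M=R.from_rotvec(s["ee_rot"]).as_matrix(); print(M.round(3))
xa=M[:,0]; a=np.degrees(np.arctan2(xa[1],xa[0])); print("toolx yaw",a)
np.savez("rail.npz",o=o,d=d,n=n)
for X in(-.085,):
  g=np.array([*(o+d*X),.05]); print(g,"shift cm",(M.T@(g-s["tcp_pos"])*100).round(2))
E
```

```text
A [0.543  0.1427 0.042 ]
B [0.426  0.1053 0.042 ]
C [ 0.6288 -0.1394  0.032 ]
D [ 0.5155 -0.1719  0.032 ]
0.1228354555611903 0.11781685622878561 0.2930117953257838
trough -0.1435977159509097 -0.03376231176877106
trough -0.14272619071387202 0.03258425333481079
trough 0.1368312604054988 -0.0341832956084652
trough 0.13684802775063187 0.032185042838433174
o [ 0.52829818 -0.01582191] yaw 107.41492371499925 tray -0.011433155626581667 0.0002305668937236012
[[-0.959  0.283 -0.   ]
 [ 0.283  0.959 -0.   ]
 [ 0.    -0.001 -1.   ]]
toolx yaw 163.56831047717915
[ 0.55373777 -0.09692571  0.05      ] shift cm [-55.86 -48.61  18.87]
```

carry_out(
  commands=[
    [[-28,-24.3,3],0.5,1],
    [[-28,-24.3,3],0.5,1],
    [[-28,-24.3,3],0.5,1],
    [[-28,-24.3,3],0.5,1],
    [[-28,-24.3,3],0.5,1],
    [[-28,-24.3,3],0.5,1],
    [[-28,-24.3,3],0.5,1],
    [[-55.9,-48.6,8],0.98,1],
    [[-55.9,-48.6,8],0.98,1],
    [[-55.9,-48.6,8],0.98,1],
    [[-55.9,-48.6,8],0.98,1],
    [[-55.9,-48.6,8],0.98,1],
    [[-55.9,-48.6,8],0.98,1],
    [[-55.9,-48.6,8],0.98,1],
    [[-55.9,-48.6,8],0.98,1],
    [[-55.9,-48.6,8],0.98,1],
    [[-55.9,-48.6,8],0.98,1],
    [[-55.9,-48.6,8],0.98,1],
    [[-55.9,-48.6,8],0.98,1],
  ],
  grip_force=20,
)

```text
clock: 2.15
tcp_pos: [0.5539, -0.0956, 0.1592]
ee_rot: [1.858, 2.533, 0.0]
contact_force: [-1.2, -0.3, 0.7]
grip_width: 0.008
grip_force: 0.0
```

```bash
cat > st.py <<'E'
from h import *
r=np.load("rail.npz");s=sensors.get_state();o,d,n=r["o"],r["d"],r["n"]
M=R.from_rotvec(s["ee_rot"]).as_matrix();p=s["tcp_pos"]
f=s["contact_force"]
print("t",s["clock"],"rail xy z mm",(1e3*np.array([(p[:2]-o)@d,(p[:2]-o)@n,p[2]])).round(1),"F rail",(f[:2]@d).round(2),(f[:2]@n).round(2),f[2].round(2),"yaw err",np.degrees(np.arctan2(d[1],d[0])-np.arctan2(M[1,0],M[0,0])).round(2),"toolz",M[:,2].round(3),"tool y.n",(M[:2,1]@n).round(3),"w",s["grip_width"])
E
python3 st.py
```

```text
t 2.15 rail xy z mm [-83.8  -0.5 159.2] F rail 0.07 1.26 0.7 yaw err -0.08 toolz [ 0. -0. -1.] tool y.n -1.0 w 0.007819693691836124
```

carry_out(
  commands=[
    [[0,0,4],0,1],
    [[0,0,8],0,1],
    [[0,0,11],0,1],
    [[0,0,12.5],0,1],
    [[0,0,13.2],0,1],
    [[0,0,13.2],0,1],
    [[0,0,13.2],0,1],
  ],
)

```text
clock: 2.85
tcp_pos: [0.5547, -0.0966, 0.0278]
ee_rot: [1.858, 2.531, 0.001]
contact_force: [0.6, -0.6, 0.6]
grip_width: 0.009
grip_force: 0.0
```

```bash
python3 st.py; python3 - <<'E'
from h import *
c=cam("scene"); cv2.imwrite("pics/sc2.png",cv2.resize(c["pixels"][150:270,200:360][:,:,::-1],None,fx=5,fy=5,interpolation=cv2.INTER_CUBIC))
E
```

```text
t 2.85 rail xy z mm [-85.   -1.   27.8] F rail -0.71 -0.4 0.62 yaw err -0.03 toolz [ 0.002 -0.001 -1.   ] tool y.n -1.0 w 0.008788600300728228
```

View pics/sc2.png

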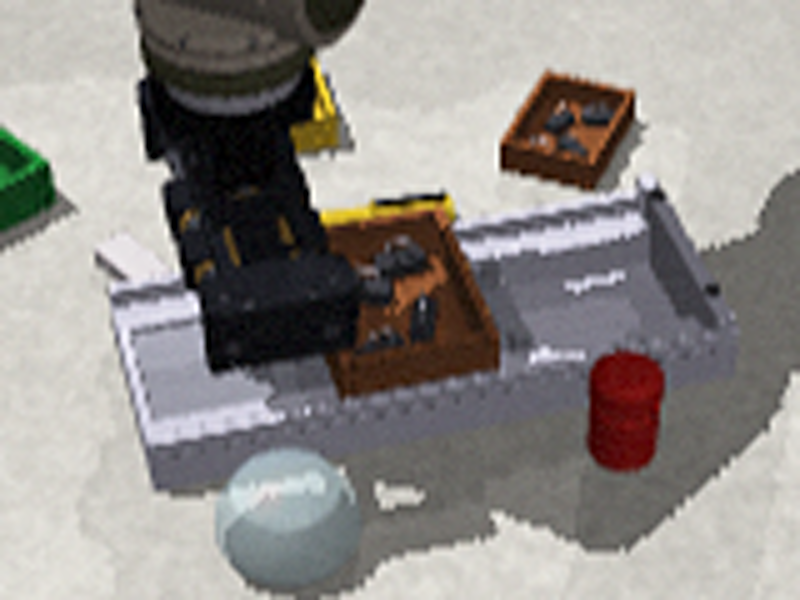

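The shut fingers are in the trough behind the tray, at about (290,350), clear of the tray and the paperweight. Next I press the bar down.

carry_out(
  commands=[
    [[0,0,0.5],0,1],
    [[0,0,0.9],0,1],
    [[0,0,1.3],0,1],
    [[0,0,1.65],0,1],
    [[0,0,1.65],0,1],
    [[0,0,1.65],0,1],
  ],
)

```text
clock: 3.5
tcp_pos: [0.5547, -0.0969, 0.0106]
ee_rot: [1.859, 2.531, 0.001]
contact_force: [-0.5, 1.5, 6.8]
grip_width: 0.005
grip_force: 3.4
```

```bash
python3 st.py
```

```text
t 3.5 rail xy z mm [-85.2  -0.9  10.6] F rail 1.57 0.01 6.84 yaw err -0.0 toolz [ 0.001 -0.    -1.   ] tool y.n -1.0 w 0.00464402949883625
```

carry_out(
  commands=[
    [[0.8,0,0],0,1],
    [[1.6,0,0],0,1],
    [[2.0,0,0],0,1],
    [[2.4,0,0],0,1],
    [[2.8,0,0],0,1],
    [[3.2,0,0],0,1],
    [[3.2,0,0],0,1],
  ],
)

```text
clock: 4.2
tcp_pos: [0.5459, -0.0669, 0.011]
ee_rot: [1.857, 2.529, 0.001]
contact_force: [1.0, -3.2, 6.1]
grip_width: 0.006
grip_force: 3.3
```

```bash
python3 st.py
```

```text
t 4.2 rail xy z mm [-54.   -1.5  11. ] F rail -3.38 -0.03 6.09 yaw err -0.01 toolz [ 0.003 -0.002 -1.   ] tool y.n -1.0 w 0.005735843848653725
```

carry_out(
  commands=[
    [[0.5,0,0.03],0,1],
    [[1.0,0,0.03],0,1],
    [[1.5,0,0.03],0,1],
    [[2.0,0,0.03],0,1],
    [[2.6,0,0.03],0,1],
    [[3.2,0,0.03],0,1],
    [[3.8,0,0.03],0,1],
    [[4.4,0,0.03],0,1],
    [[5.0,0,0.03],0,1],
    [[5.6,0,0.03],0,1],
    [[6.2,0,0.03],0,1],
    [[6.8,0,0.03],0,1],
    [[7.4,0,0.03],0,1],
    [[8.0,0,0.03],0,1],
    [[8.5,0,0.03],0,1],
    [[9.0,0,0.03],0,1],
    [[9.0,0,0.03],0,1],
  ],
)

```text
clock: 5.9
tcp_pos: [0.5192, 0.0192, 0.0108]
ee_rot: [1.857, 2.529, 0.002]
contact_force: [2.0, -1.6, 6.1]
grip_width: 0.005
grip_force: 3.4
```

```bash
python3 st.py; python3 - <<'E'
from h import *
c=cam("top"); cv2.imwrite("pics/top3.png",cv2.resize(c["pixels"][165:285,210:370][:,:,::-1],None,fx=5,fy=5,interpolation=cv2.INTER_CUBIC))
E
```

```text
t 5.9 rail xy z mm [36.1 -1.8 10.8] F rail -2.16 -1.43 6.07 yaw err -0.02 toolz [ 0.004 -0.001 -1.   ] tool y.n -1.0 w 0.0046897026522369056
```

View pics/top3.png

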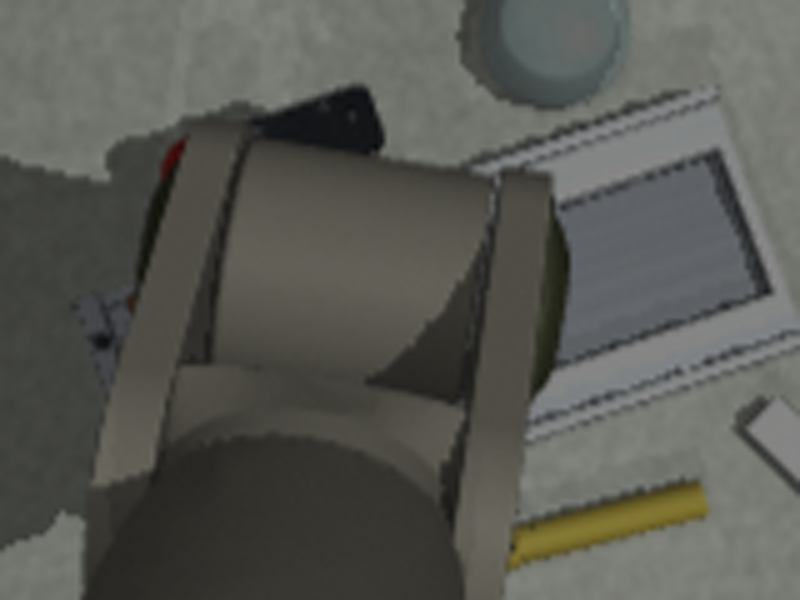

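The arm hides most of the tray in this view; its left edge shows at (130,300), just short of the stop at (100,340). The arm is clear of the sharpener and paperweight in height. I'll push on gently.

carry_out(
  commands=[
    [[0.3,0,0.02],0,1],
    [[0.6,0,0.02],0,1],
    [[0.8,0,0.02],0,1],
    [[1.0,0,0.02],0,1],
    [[1.0,0,0.02],0,1],
  ],
)

```text
clock: 6.45
tcp_pos: [0.5164, 0.0283, 0.0106]
ee_rot: [1.857, 2.529, 0.002]
contact_force: [2.5, -4.5, 7.4]
grip_width: 0.006
grip_force: 3.6
```

```bash
python3 st.py
```

```text
t 6.45 rail xy z mm [45.7 -1.8 10.6] F rail -5.05 -1.07 7.36 yaw err -0.02 toolz [ 0.004 -0.002 -1.   ] tool y.n -1.0 w 0.005773202927368676
```

carry_out(
  commands=[
    [[0.15,0,0],0,1],
    [[0.3,0,0],0,1],
    [[0.4,0,0],0,1],
    [[0.4,0,0],0,1],
  ],
)

```text
clock: 6.85
tcp_pos: [0.5159, 0.0299, 0.0108]
ee_rot: [1.855, 2.527, -0.001]
contact_force: [3.0, -19.4, 7.6]
grip_width: 0.009
grip_force: 13.6
```

```bash
python3 st.py
```

```text
t 6.85 rail xy z mm [47.4 -1.9 10.8] F rail -19.43 2.93 7.64 yaw err -0.02 toolz [ 0.005 -0.005 -1.   ] tool y.n -1.0 w 0.008734627825579152
```

The force has risen to 19 N at rail x = 47 mm, so the tray is home against the stop. I'll ease off the tray while the bar is still down, then lift.

carry_out(
  commands=[
    [[-0.4,0,0],0,1],
    [[-0.9,0,0],0,1],
    [[-0.9,0,0],0,1],
    [[-0.9,0,-0.4],0,1],
    [[-0.9,0,-0.8],0,1],
    [[-0.9,0,-1.3],0,1],
    [[-0.9,0,-2.5],0,1],
    [[-0.9,0,-5],0,1],
    [[-0.9,0,-9],0,1],
    [[-0.9,0,-13],0,1],
    [[-0.9,0,-17],0,1],
    [[-5,0,-20],0,1],
    [[-10,0,-20],0,1],
    [[-15,0,-20],0,1],
    [[-20,0,-20],0,1],
    [[-23,0,-20],0,1],
    [[-23,0,-20],0,1],
    [[-23,0,-20],0,1],
  ],
)

```text
clock: 8.65
tcp_pos: [0.5819, -0.1865, 0.2097]
ee_rot: [-1.86, -2.53, 0.0]
contact_force: [0.2, -0.8, 0.5]
grip_width: 0.006
grip_force: 0.0
```

```bash
python3 st.py; python3 - <<'E'
from h import *
r=np.load("rail.npz");o,d,n=r["o"],r["d"],r["n"]
c=cam("top");m=brown(c); m[:175]=0;m[270:]=0
cs,_=cv2.findContours(m,cv2.RETR_EXTERNAL,cv2.CHAIN_APPROX_NONE)
k=max(cs,key=cv2.contourArea); b=cv2.boxPoints(cv2.minAreaRect(k))
q=np.array([onz(c,u,v,.052) for u,v in b])[:,:2]-o; print((q@d).round(4),(q@n).round(4),(q.mean(0)@d).round(4))
a=c["pixels"][165:285,210:370]; c=cam("scene"); b=c["pixels"][160:280,200:360]
cv2.imwrite("pics/fin.png",cv2.resize(np.vstack([a,b])[:,:,::-1],None,fx=2.5,fy=2.5,interpolation=cv2.INTER_CUBIC))
E
```

```text
t 8.65 rail xy z mm [-1.789e+02 -1.000e-01  2.097e+02] F rail -0.81 0.0 0.45 yaw err 0.05 toolz [-0.001  0.001 -1.   ] tool y.n -1.0 w 0.005682368217023251
[0.1375 0.0582 0.0589 0.137 ] [-0.0523 -0.0518  0.0533  0.0524] 0.0979
```

View pics/fin.png

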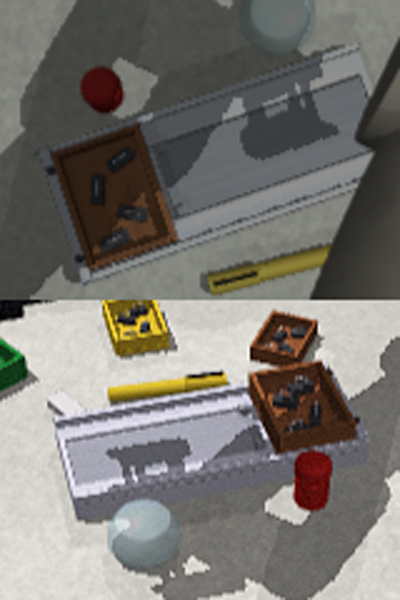

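The tray at (110,200) in the upper half is flush against the stop, with its centre at 97.9 mm against 97 nominal. The bar behind it is free, the arm is clear, and the neighbouring things are where they were. I'm handing in.

```bash
python3 -c "
from workcell import workorder
print(workorder.close_job())"
```

```text
the job is handed in; nothing more can be done
None
```

The tray is fully home against the end stop, the bar has been released behind it (no picture resolves the teeth springing up), the sharpener, paperweight, highlighter and eraser look unmoved in the last pictures, and the job is handed in at about 9 s.

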